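Fit the open glare collar under the globe of a desk lamp and switch the lamp on

TASK

Fit the white C-shaped glare collar from the sloping stand onto the desk lamp: slide it sideways through its gap onto the thin stem beneath the globe and lower it fully home, flat on the round ledge, then let go of it. After that, pull the lamp's spring knob all the way out to switch the lamp on and let it spring back. Do not bump the glass globe or disturb the other things on the desk.

Things in the scene. Friction and masses are not known exactly. Their poses are not given: they have to be found in the camera images.
- collar_ring (a point): White plastic C-shaped collar, loose, 0.08 to 0.15 kg: a flat ring 96 mm across, bore 52 mm, 10 mm thick, with a gap 28 mm wide in one side and a handle opposite. This point is the ring's centre, half-way up. x points along the handle (gap at -x), z up from its upper side. It starts on the stand, tilted 30 degrees, handle uphill, the gap's two horns against the lip.
- collar_grip (a point): Centre of the upright grip plate on the collar's handle, 82 mm along +x from the ring's centre and 26 mm above the collar's underside. The plate is 44 mm long (x), 12 mm thick (y: grip across this) and stands from the underside to 44 mm above it; the handle ends 104 mm from the ring's centre. Axes as the collar's.
- lamp_seat (a point): Point on the lamp stem's axis at the upper face of the round ledge, 92 mm across, 150 mm above the desk, on which the collar's underside must rest; z up, -x to the lamp's front. On the ledge stands a hub, 46 mm across for 6 mm, then tapering to 26 mm across at 16 mm up; the collar's bore drops over it, but its gap cannot pass it sideways.
- lamp_stem (a point): Middle of the bare thin stem above the hub, 14 mm across, 45 mm above the ledge. The stem is bare from 16 to 75 mm above the ledge, where the globe's socket (36 mm across) begins.
- lamp: The desk lamp, fixed, upright, white, 345 mm tall; origin on the desk under the stem, front (knob) at -x. Base slab 150 mm wide (y), 30 mm high, from 143 mm in front of the stem to 73 mm behind it; a control box 110 mm wide rises at the front to 90 mm above the desk. A column 36 mm across carries the ledge.
- globe: White glass globe of the lamp, fragile, 110 mm across, fixed on the stem; origin at its centre, 140 mm above the ledge. It overhangs the collar's seat, so an upright gripper holding the grip plate runs into it: lean the gripper away from the stem.
- knob_grip (a point): Lamp's black round pull knob, 32 mm across, head 22 mm long, on a control face that slopes 30 degrees from level towards the lamp's front. This point is the head's centre, 25 mm out from the face; z is the knob's axis, pointing out of the face (30 degrees from vertical towards the lamp's -x): pull it along +z.
- pull_knob (a joint): How far the knob is pulled out, m: 0 in, 0.015 fully out. Spring: 3 N to start, 9 N fully out; springs back by itself when let go. The lamp switches on at 0.010.
- stand: Dark steel reading stand, fixed, 150 mm wide, about 155 mm deep. Its plate slopes 30 degrees, rising from 35 mm above the desk at its front foot (a lip 14 mm high there) to 122 mm at its back (+x). Origin on the desk under its middle.
- gel_mid (a point): Bystander: bottle of hand gel, 60 mm across, 200 mm tall, beside the lamp on one side; this is its centre.
- punch_mid (a point): Bystander: low hole punch, 110 x 50 x 55 mm, on the lamp's other side; its middle.
- tumbler_mid (a point): Bystander: clear tumbler, 72 mm across, 100 mm tall; its middle.
- drive_mid (a point): Bystander: flat black disk drive 80 x 120 x 20 mm; its middle.
- marker_mid (a point): Bystander: marker pen 140 mm long, 16 mm thick, lying; its middle.
- mug_mid (a point): Bystander: blue mug, 80 mm across, 95 mm tall; its middle.
- book_mid (a point): Bystander: book lying flat, 124 x 184 x 30 mm; its middle.
Things that resemble listed ones, but are neither listed nor needed, are in the scene too. Of the things like the part that bears collar_ring, leave any that is brown, turquoise or yellow; of the rest the larger one is meant.

How it is judged:
On the way, in this order (a step that is already met when the one before it is completed fails the run):
1. the collar is round the stem, above or on the hub (horizontal distance between collar_ring and lamp_seat below 0.018 m and z of collar_ring in the frame of lamp_seat between 0.012 and 0.075 m).
2. the collar is fully home on the ledge and has been let go (horizontal distance between collar_ring and lamp_seat below 0.007 m and z of collar_ring in the frame of lamp_seat between 0.001 and 0.009 m and angle between collar_ring's own z axis and vertical below 0.09 rad and distance between the grasp point and collar_grip above 0.05 m), for 0.2 s.
3. the knob is pulled out until the lamp switches on (value of joint pull_knob above 0.01 m), for 0.1 s.
At the end, for the whole second after the job is handed in: The collar lies round the stem, its centre within 7 mm of the stem's axis, its underside within 4 mm of the ledge and within 5 degrees of level, let go, and the knob, after having been pulled out 10 mm or more for 0.1 s, is back within 2 mm of its rest position (horizontal distance between collar_ring and lamp_seat below 0.007 m and z of collar_ring in the frame of lamp_seat between 0.001 and 0.009 m and angle between collar_ring's own z axis and vertical below 0.09 rad and value of joint pull_knob below 0.002 m); the robot touches nothing.
It fails at once if the glass globe is bumped (more than 5 N) (contact force between globe and anything else above 5 N).
It fails at once if the knob is pulled before the collar is fitted (value of joint pull_knob above 0.01 m and horizontal distance between collar_ring and lamp_seat above 0.03 m).
It fails at once if a bystander is moved more than 25 mm or toppled (distance of any of gel_mid, punch_mid, tumbler_mid, drive_mid, marker_mid, mug_mid, book_mid from where it was at the start of the episode above 0.025 m or angle between any of gel_mid, punch_mid, tumbler_mid, drive_mid, marker_mid, mug_mid, book_mid's own z axis and vertical above 0.35 rad).
It also fails if it takes over 67 s, if anything falls off the work surface, if the arm or the gripper's body presses on something with over 40 N, if the wrist force passes 120 N, or if a joint passes its speed limit or range.

ROBOT

A 6-joint arm with a two-finger parallel gripper is mounted at the origin on the work surface. World frame = base frame: x ahead of the robot, y to its left, z up, the work surface at z = 0. Lengths are in m, angles in rad, forces in N, time in s.
With the tool pointing down it reaches from about 0.35 to 0.8 m from the base axis. Payload 7.3 kg.
Tool frame: the origin (TCP) lies at the very end of the fingers, on their centre line; the grasp point (between the pads) lies 19 mm behind it; z points along the fingers, y is the line along which they close (so a half turn about z gives the same grasp; the last joint's range is limited). The gripper opens to 85 mm and grips with 20 to 120 N. Pads are 22 mm wide; open, the fingers measure 114 mm over their backs; the gripper's body (76 mm by 85 mm) begins 54 mm behind the grasp point. The pads swing forward as they close: fully open they stand 13 mm farther back than shut.
Start: joints at [-1.451, 0.342, 1.524, -0, 1.275, -0.146], TCP at [0.138, -0.507, 0.231] pointing down, gripper open.
Joint ranges: [-2.53, 2.53], [-0.77, 2.02], [0.04, 2.7], [-1, 4.14], [0.28, 2.66], [-3.11, 3.11]. Speed limits (rad/s): [2.57, 2.57, 3.14, 3.14, 3.14, 3.14].

INTERFACE

Orientations are given as a 3x3 rotation matrix whose columns are the frame's x, y, z axes.
In Python, from plant import status, grab_frame, job gives the robot as it stands.
- The arm moves only by the tool jog_arm, never from a script. Its argument "rows" is a list that holds one entry, the list of rows, each a list of 7 numbers: the turn, a rotation vector about the world's x, y, z in units of 8 degrees (1.0 is 8 degrees), then the shift along the world's x, y, z in units of 30 mm (1.0 is 30 mm), then the finger opening in mm, from 0 to 85.4. A call has 1 to 20 rows; each row is the pose to reach, as a shift and turn from the pose commanded when the call began; what a row does not reach only later rows make up. A row lasts 1/10 s, in which the tool goes at most 50 mm and 8.59 degrees, less where a joint would pass 70% of its speed; a pose out of reach is approached as far as the arm can. A call with a gripper value outside its range is refused whole. The fingers move at their own pace and stop on an object; "force" is the grip in N (left out, the last holds). Time passes only in rows, so rows that repeat a pose let the fingers close. It gives the time, the measured TCP pose, the force, the opening and the grip force at its end, in the units of the state.
- status.sense(): the state, without advancing time (a new reading comes with each control period).
- grab_frame(name): name is "scene" or "top" or "wrist"; returns a dict with "img" (420x560x3 uint8, red, green, blue), "intrinsics" (3x3 intrinsics, pixels), "extrinsics" (4x4, takes a point from world to camera coordinates). Camera axes: x right, y down, z forward; pixel columns grow to the right and rows downward; lengths in m; the calibration is good to about 2 mm. A picture is of the moment at which its call begins. There is no depth.
- job.job_done(): hands the job in; it is judged then, once.
The state is a dict: "time": time; "q": joint angles; "qd": joint speeds; "joint_torque": joint torques, N m; "tcp_pos": TCP position; "eef_rot": TCP orientation; "force": force on the tool from outside, world axes, zero at the start; "wrist_torque": the same for the moment, N m; "finger_gap": finger opening in m; "grasp_force": force on a finger pad.
Only numpy, scipy, OpenCV 4.12 (cv2) and the standard library are available. Lean on these libraries where they do the work, as an engineer would, in place of code of your own. Each camera call takes 0.05 s, during which the arm holds its last target. There are 200 camera calls.

## Working session

There is one attempt and no reset: what is moved stays moved. The work goes in short steps, Python scripts to look and compute and a tool call to move; the robot and the scene stay as the last step left them, time stands still between calls to the robot, and variables do not carry over. Pictures are saved under pics/ and viewed, at most 13 in all, crops included, and the job is handed in when it is done.

Besides the shell and the picture viewer there is one more tool, called after "Call:" as name([rows], argument=value, ...), one row to a line, values as JSON. jog_arm: Moves the arm, as the interface text tells. Its arguments: {"type":"object","properties":{"rows":{"type":"array","items":{"type":"array","items":{"type":"array","items":{"type":"number"}}}},"force":{"type":"number"}},"required":["rows"]}

```bash
mkdir -p pics; ls; python3 - <<'E'
from plant import status, grab_frame
import cv2,numpy as np,pickle
d={}
for n in ("scene","top"):
    f=grab_frame(n); d[n]=f; cv2.imwrite(f"pics/{n}0.png",cv2.resize(f["img"][:,:,::-1],(800,600),interpolation=cv2.INTER_CUBIC))
    print(n,f["intrinsics"],np.linalg.inv(f["extrinsics"]))
pickle.dump(d,open("f0.pkl","wb"))
s=status.sense();print(s["time"],s["tcp_pos"],s["eef_rot"])
E
```

```text
pics
scene [[483.39969034   0.         280.99435263]
 [  0.         483.39969034 205.62631777]
 [  0.           0.           1.        ]] [[-0.6883721   0.54549936 -0.47809445  1.12178941]
 [ 0.72515229  0.53322464 -0.43568985  0.54454526]
 [ 0.01726321 -0.64660802 -0.76262707  1.15774541]
 [ 0.          0.          0.          1.        ]]
top [[399.57947648   0.         283.85413876]
 [  0.         399.57947648 206.28058165]
 [  0.           0.           1.        ]] [[-0.02510065 -0.98327082  0.18041189  0.26001228]
 [-0.99965617  0.02605668  0.0029308   0.01640798]
 [-0.0075827  -0.1802763  -0.98358678  1.40204196]
 [ 0.          0.          0.          1.        ]]
0.1 [ 0.13789244 -0.50621261  0.23068564] [[ 9.64873739e-01  2.62713987e-01 -1.68636654e-04]
 [ 2.62713970e-01 -9.64872810e-01  1.35285177e-03]
 [ 1.92700159e-04 -1.34963435e-03 -9.99999071e-01]]
```

View pics/scene0.png

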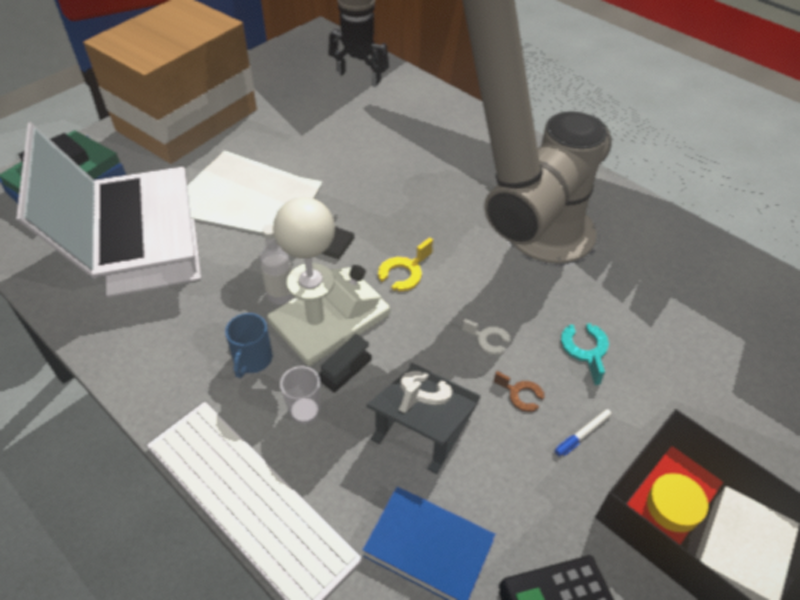

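View pics/top0.png

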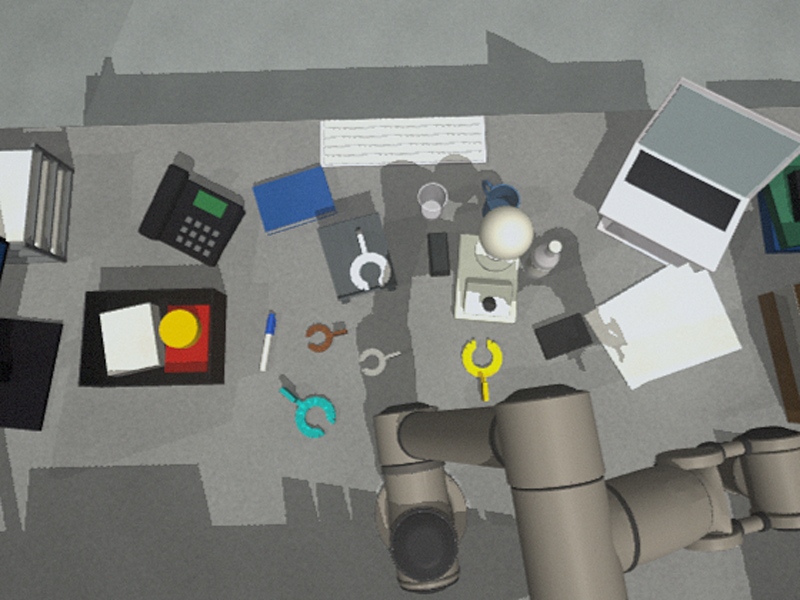

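The C-shaped candidates in the top view are white on the stand (368,265), small grey (375,360), brown (322,337), turquoise (312,412) and yellow (483,357). The white one on the stand fits: it isn't an excluded colour, it's larger than the grey one, and it lies on the stand. I'll confirm this in enlarged crops.

```bash
python3 - <<'E'
import cv2,numpy as np,pickle
d=pickle.load(open("f0.pkl","rb"))
def crop(n,x0,y0,w=100,h=75):
    t=cv2.resize(d[n]["img"][y0:y0+h,x0:x0+w,::-1],(400,300),interpolation=cv2.INTER_CUBIC)
    for i in range(0,w,20): cv2.putText(t,str(x0+i),(i*4,8),0,.3,(0,0,255)); cv2.line(t,(i*4,10),(i*4,14),(0,0,255))
    for i in range(0,h,15): cv2.putText(t,str(y0+i),(0,i*4+4),0,.3,(0,0,255)); cv2.line(t,(20,i*4),(24,i*4),(0,0,255))
    return t
im=np.vstack([np.hstack([crop("top",210,145),crop("top",310,150)]),np.hstack([crop("scene",250,250),crop("scene",180,165,120,90)])])
cv2.imwrite("pics/crops.png",im)
E
```

```text
(no output)
```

View pics/crops.png

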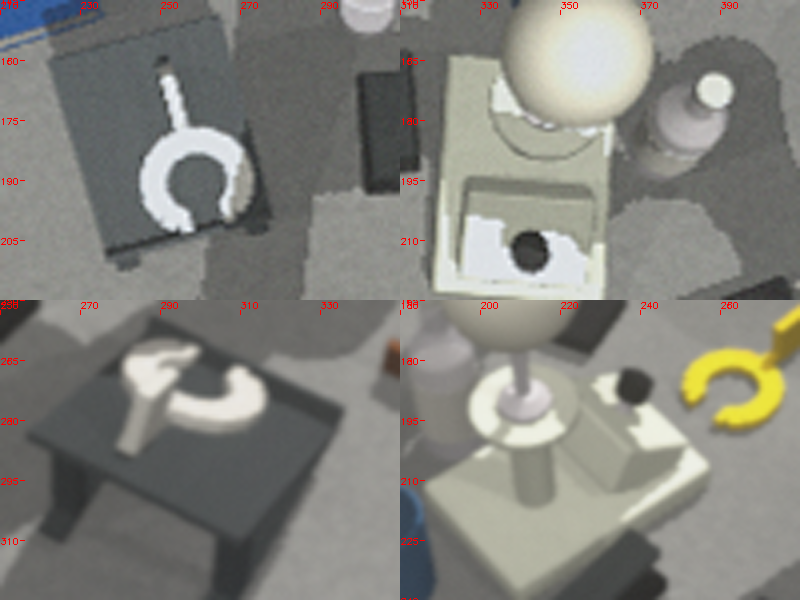

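The crops confirm the white collar on the stand, with its ring centre near top pixel (259,188) and its handle running up to (251,164). The lamp globe is at top (354,162), the knob at top (342.5,212.5) and scene (250,191), and the ledge at scene (217,196.5). Next I fit models of both.

```bash
cat > geo.py <<'E'
import numpy as np,cv2,pickle
from scipy.optimize import least_squares,minimize
from scipy.spatial.transform import Rotation as R
def proj(f,P):
    P=np.atleast_2d(P); c=P@f["extrinsics"][:3,:3].T+f["extrinsics"][:3,3]; p=c@f["intrinsics"].T
    return p[:,:2]/p[:,2:]
def collarR(yaw,tilt): return (R.from_euler("z",yaw)*R.from_euler("y",-tilt)).as_matrix()
a0=np.arcsin(14/48);a1=np.arcsin(14/26)
t=np.linspace(np.pi-a0,-(np.pi-a0),60);u=np.linspace(-(np.pi-a1),np.pi-a1,60)
RING=np.r_[np.c_[np.cos(t),np.sin(t)]*.048,np.c_[np.cos(u),np.sin(u)]*.026]
BAR=np.array([[.045,-.006],[.104,-.006],[.104,.006],[.045,.006]]);PL=BAR.copy();PL[[0,3],0]=.060
def render(f,c,Rm,x0,y0,w,h,s=4):
    m=np.zeros((h*s,w*s),np.float32)
    for poly,zs in ((RING,np.linspace(-.005,.005,4)),(BAR,[-.005,0,.005]),(PL,np.linspace(-.005,.039,10))):
        for z in zs:
            p=proj(f,np.c_[poly,np.full(len(poly),z)]@Rm.T+c)
            cv2.fillPoly(m,[np.round(((p-[x0,y0]+.5)*s-.5)*16).astype(np.int32)],1,shift=4)
    return m
E
cat > fit.py <<'E'
from geo import *
d=pickle.load(open("f0.pkl","rb")); T,S=d["top"],d["scene"]
# lamp
def lres(p,full=False):
    x,y,yaw,xk,zk=p; Rl=R.from_euler("z",yaw).as_matrix(); w=lambda q:Rl@np.array(q)+[x,y,0]
    r=[proj(T,w([0,0,.29]))[0]-[354.4,162.5],proj(T,w([-.143,.075,.03]))[0]-[318.3,222.3],proj(T,w([-.143,-.075,.03]))[0]-[361,223.8],
       proj(T,w([xk,0,zk]))[0]-[342.5,212.5],proj(S,w([xk,0,zk]))[0]-[250.2,190.8],proj(S,w([0,0,.15]))[0]-[217.05,196.3],
       proj(S,w([-.143,.075,.03]))[0]-[272.4,215.1],proj(S,w([.073,-.075,.03]))[0]-[188.1,221.4]]
    return np.ravel(r)
l=least_squares(lres,[.5,-.1,0,-.1,.1],loss="soft_l1")
print("lamp x y yaw xk zk",l.x.round(4)); print(l.fun.reshape(-1,2).round(1))
# collar
def mask(n,x0,y0,w,h,pg,th):
    g=cv2.resize(d[n]["img"][y0:y0+h,x0:x0+w].max(2),(w*4,h*4),interpolation=cv2.INTER_CUBIC)
    k=np.zeros_like(g);cv2.fillPoly(k,[np.array(pg)],1);return ((g>th)&(k>0)).astype(np.float32),k.astype(np.float32)
ct=(210,145,100,75);cs=(250,250,100,75)
mt,kt=mask("top",*ct,[(60,60),(215,20),(245,130),(262,210),(110,245)],125);ms,ks=mask("scene",*cs,[(30,135),(150,20),(340,110),(235,240)],115)
def cost(p,out=False):
    c,yaw,tilt=p[:3],p[3],np.radians(30)
    e=0;o=[]
    for f,m,k,b in((T,mt,kt,ct),(S,ms,ks,cs)):
        r=render(f,c,collarR(yaw,tilt),*b); o.append((r,m))
        e+=np.abs(cv2.GaussianBlur(r*k,(0,0),3)-cv2.GaussianBlur(m*k,(0,0),3)).sum()/m.sum()
    return o if out else e
best=min((minimize(cost,np.array([x,y,.095,w]),method="Nelder-Mead",options=dict(initial_simplex=np.array([x,y,.095,w])+np.r_[[[0]*4],np.diag([.02,.02,.02,.2])],maxiter=400)) for x in(.42,.47) for y in(.08,.12) for w in(0.2,-.2)),key=lambda r:r.fun)
print("collar",best.x.round(4),best.fun)
c=best.x[:3];Rm=collarR(best.x[3],np.pi/6)
print("grip",(c+Rm@[.082,0,.021]).round(4)); print("axes",Rm.round(3))
o=cost(best.x,True);cv2.imwrite("pics/fit.png",np.hstack([np.dstack([m*255,0*m,r*255]) for r,m in o]))
E
python3 fit.py
```

```text
lamp x y yaw xk zk [ 0.5894 -0.1818 -0.0779 -0.1158  0.0884]
[[-1.8 -0.8]
 [-0.4 -0.2]
 [ 0.3  0.6]
 [-0.4  0.2]
 [-0.4 -0.1]
 [-0.2 -0.1]
 [ 0.9 -1.9]
 [-2.9 -0.6]]
collar [0.4891 0.118  0.0391 0.289 ] 1.7398147583007812
grip [0.5471 0.1353 0.0983]
axes [[ 0.83  -0.285 -0.479]
 [ 0.247  0.959 -0.142]
 [ 0.5   -0.     0.866]][ WARN:0@9.510] global loadsave.cpp:1063 imwrite_ Unsupported depth image for selected encoder is fallbacked to CV_8U.
```

View pics/fit.png

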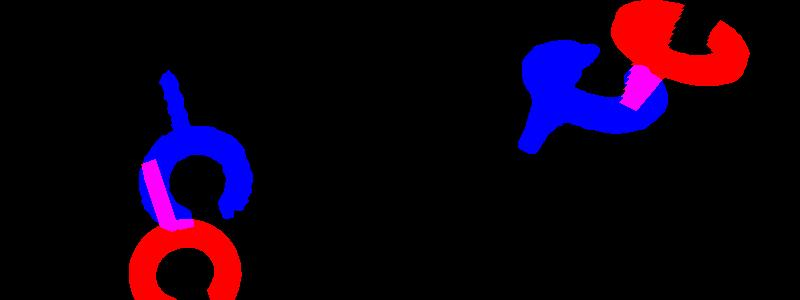

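```bash
python3 - <<'E'
s=open("fit.py").read()
s=s.replace("cv2.GaussianBlur(r*k,","cv2.GaussianBlur(r,")
i=s.index("best=min");j=s.index('print("collar"')
s=s[:i]+'''tri=least_squares(lambda X:np.ravel([proj(T,X)[0]-[259,189.5],proj(S,X)[0]-[300,271]]),[.45,.12,.09]);print("tri",tri.x.round(4),tri.cost)
best=min((minimize(cost,np.r_[tri.x,w],method="Nelder-Mead",options=dict(initial_simplex=np.r_[tri.x,w]+np.r_[[[0]*4],np.diag([.015,.015,.015,.15])],maxiter=400)) for w in(.35,.15,0)),key=lambda r:r.fun)
'''+s[j:]
open("fit.py","w").write(s)
E
python3 fit.py 2>/dev/null
```

```text
lamp x y yaw xk zk [ 0.5894 -0.1818 -0.0779 -0.1158  0.0884]
[[-1.8 -0.8]
 [-0.4 -0.2]
 [ 0.3  0.6]
 [-0.4  0.2]
 [-0.4 -0.1]
 [-0.2 -0.1]
 [ 0.9 -1.9]
 [-2.9 -0.6]]
tri [0.5649 0.1085 0.0585] 1.4720024201290733
collar [0.5664 0.106  0.0583 0.2337] 0.19657164812088013
grip [0.6252 0.12   0.1174]
axes [[ 0.842 -0.232 -0.486]
 [ 0.201  0.973 -0.116]
 [ 0.5    0.     0.866]]
```

View pics/fit.png

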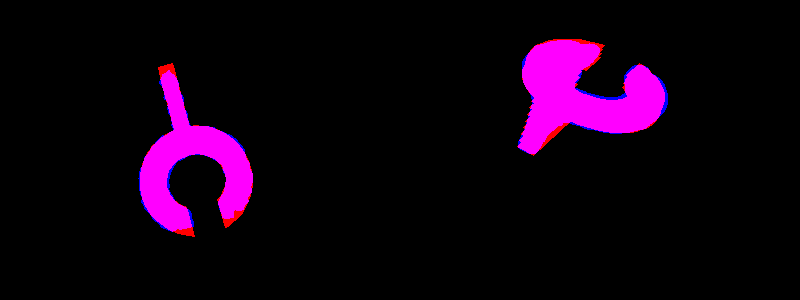

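The collar fit overlays well: centre (0.566, 0.106, 0.058), handle yaw 13°. That height agrees with the stand (0.035 + 0.023 + 0.004). The plan is to grip with the tool leaning 40° from the collar normal, then slide the collar on from the lamp's +y side.

```bash
cat > plan.py <<'E'
from geo import *
from plant import status,grab_frame,job
A=np.radians(40)
RT=np.array([[np.cos(A),0,-np.sin(A)],[0,-1,0],[-np.sin(A),0,-np.cos(A)]]).T.copy()
RT=np.c_[[np.cos(A),0,-np.sin(A)],[0,-1,0],[-np.sin(A),0,-np.cos(A)]]
TC=np.array([.082,0,.025])+.019*RT[:,2]   # TCP in collar frame
def collar_pose(c,yaw,tilt=0):
    Rc=collarR(yaw,tilt); return np.array(c)+Rc@TC, Rc@RT
def go(p,Rm,name=""):
    s=status.sense(); rv=R.from_matrix(Rm@np.array(s["eef_rot"]).T).as_rotvec(degrees=True)/8
    print(name,"turn",rv.round(3),"shift",((p-s["tcp_pos"])/.03).round(3),"| target",p.round(4))
E
python3 - <<'E'
from plan import *
p,Rm=collar_pose([.5664,.1060,.0583],.2337,np.pi/6)
go(p,Rm,"grasp"); go(p-Rm[:,2]*.09,Rm,"pre"); print(status.sense()["q"])
E
```

```text
grasp turn [-0.319  1.21  -0.229] shift [16.074 20.833 -4.282] | target [0.6201 0.1188 0.1022]
pre turn [-0.319  1.21  -0.229] shift [16.581 20.954 -1.327] | target [0.6353 0.1224 0.1909]
[-1.45098364e+00  3.42677815e-01  1.52491275e+00 -5.98574832e-06
  1.27536540e+00 -1.46019608e-01]
```

Call:
jog_arm([
  [[0,0,0,4,4,2,42],[0,0,0,8,8,3,42],[-0.32,1.21,-0.23,12,12,3,42],[-0.32,1.21,-0.23,16.58,20.95,2,42],[-0.32,1.21,-0.23,16.58,20.95,2,42],[-0.32,1.21,-0.23,16.58,20.95,2,42],[-0.32,1.21,-0.23,16.58,20.95,2,42],[-0.32,1.21,-0.23,16.58,20.95,2,42],[-0.32,1.21,-0.23,16.58,20.95,2,42],[-0.32,1.21,-0.23,16.58,20.95,2,42],[-0.32,1.21,-0.23,16.58,20.95,2,42],[-0.32,1.21,-0.23,16.58,20.95,2,42],[-0.32,1.21,-0.23,16.58,20.95,2,42],[-0.32,1.21,-0.23,16.58,20.95,2,42],[-0.32,1.21,-0.23,16.58,20.95,2,42],[-0.32,1.21,-0.23,16.58,20.95,-1.3,42],[-0.32,1.21,-0.23,16.58,20.95,-1.3,42],[-0.32,1.21,-0.23,16.58,20.95,-1.3,42],[-0.32,1.21,-0.23,16.58,20.95,-1.3,42],[-0.32,1.21,-0.23,16.58,20.95,-1.3,42]],
])

```text
time: 2.1
tcp_pos: [0.6356, 0.1211, 0.1938]
eef_rot: [[0.958, 0.231, -0.167], [0.227, -0.973, -0.042], [-0.173, 0.002, -0.985]]
force: [0.1, -1.1, 0.7]
finger_gap: 0.0417
grasp_force: 0.0
```

```bash
python3 - <<'E'
from plan import *
p,Rm=collar_pose([.5664,.1060,.0583],.2337,np.pi/6)
s=status.sense();print(s["time"],s["tcp_pos"],s["q"])
go(p,Rm,"grasp")
f=grab_frame("wrist"); pickle.dump(f,open("w1.pkl","wb")); im=f["img"][:,:,::-1].copy()
Rc=collarR(.2337,np.pi/6);c=np.array([.5664,.1060,.0583])
for poly,z in((RING,.005),(PL,.039)):
    q=proj(f,np.c_[poly,np.full(len(poly),z)]@Rc.T+c); cv2.polylines(im,[np.round(q).astype(int)],True,(0,0,255),1)
cv2.imwrite("pics/w1.png",im)
E
```

```text
2.1 [0.6356118  0.12107322 0.19381607] [ 0.08353819  0.70780007  1.01894885 -0.02802964  1.58602977  1.42323743]
grasp turn [0.014 0.012 0.003] shift [-0.517 -0.076 -3.053] | target [0.6201 0.1188 0.1022]
```

View pics/w1.png

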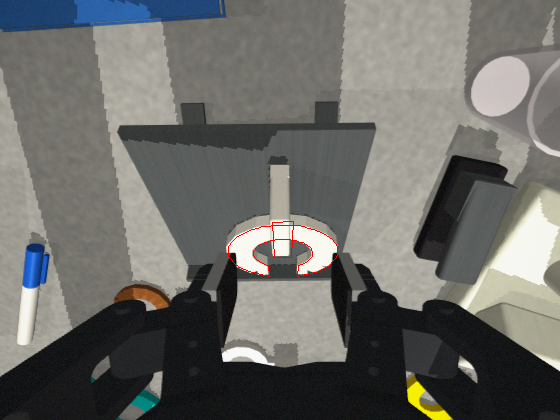

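In the wrist view, the projected outline lies on the ring (edges 227 to 337) and on the bright top of the grip plate (272 to 294, 222 to 257), so the fit holds. Descending to grip.

Call:
jog_arm([
  [[0,0,0,-0.26,-0.04,-1.5,42],[0,0,0,-0.45,-0.07,-2.6,42],[0,0,0,-0.52,-0.08,-3.05,42],[0,0,0,-0.52,-0.08,-3.05,42],[0,0,0,-0.52,-0.08,-3.05,0],[0,0,0,-0.52,-0.08,-3.05,0],[0,0,0,-0.52,-0.08,-3.05,0],[0,0,0,-0.52,-0.08,-3.05,0],[0,0,0,-0.52,-0.08,-3.05,0],[0,0,0,-0.52,-0.08,-3.05,0]],
], force=60)

```text
time: 3.15
tcp_pos: [0.6212, 0.1193, 0.1036]
eef_rot: [[0.959, 0.232, -0.164], [0.228, -0.973, -0.042], [-0.169, 0.003, -0.986]]
force: [0.8, -0.7, 7.1]
finger_gap: 0.0112
grasp_force: 59.2
```

```bash
cat >> plan.py <<'E'
STEM=np.array([.5894,-.1818]); PHI=1.65
def at(d,h,stem=STEM,phi=PHI): # ring centre d from the axis along handle, underside h above ledge
    return collar_pose([*(stem+d*np.array([np.cos(phi),np.sin(phi)])),.155+h],phi)
E
python3 - <<'E'
from plan import *
go(*at(.14,.030),"standoff")
E
```

```text
standoff turn [-3.311  2.434  9.885] shift [-1.614 -3.066  3.061] | target [0.5728 0.0273 0.1954]
```

Call:
jog_arm([
  [[0,0,0,-0.1,0,0.4,0],[0,0,0,-0.2,0,1,0],[0,0,0,-0.2,0,2,0],[0,0,0,-0.2,0,3,0],[0,0,0,-0.2,0,3.8,0],[-0.33,0.24,0.99,-0.4,-0.3,4,0],[-0.66,0.49,1.98,-0.5,-0.6,4,0],[-0.99,0.73,2.97,-0.7,-0.9,4,0],[-1.32,0.97,3.95,-0.8,-1.2,4,0],[-1.66,1.22,4.94,-1,-1.5,4,0],[-1.99,1.46,5.93,-1.1,-1.8,4,0],[-2.32,1.7,6.92,-1.2,-2.1,4,0],[-2.65,1.95,7.91,-1.3,-2.4,3.8,0],[-2.98,2.19,8.9,-1.5,-2.7,3.5,0],[-3.31,2.43,9.88,-1.61,-3.07,3.06,0],[-3.31,2.43,9.88,-1.61,-3.07,3.06,0],[-3.31,2.43,9.88,-1.61,-3.07,3.06,0],[-3.31,2.43,9.88,-1.61,-3.07,3.06,0],[-3.31,2.43,9.88,-1.61,-3.07,3.06,0],[-3.31,2.43,9.88,-1.61,-3.07,3.06,0]],
])

```text
time: 5.15
tcp_pos: [0.5721, 0.0274, 0.1932]
eef_rot: [[-0.058, 0.997, 0.05], [0.761, 0.077, -0.644], [-0.646, 0.001, -0.764]]
force: [-0.5, -0.5, -1.6]
finger_gap: 0.011
grasp_force: 58.7
```

```bash
cat > look.py <<'E'
import sys
from plan import *
# overlay of collar (as carried) and lamp seat/hub/globe in three views; argv: tag
d={n:grab_frame(n) for n in("scene","top","wrist")}; pickle.dump(d,open(f"l{sys.argv[1]}.pkl","wb"))
s=status.sense(); Rc=s["eef_rot"]@RT.T; c=s["tcp_pos"]-Rc@TC
print(s["time"],"collar by tcp",c.round(4),"z-axis",Rc[:,2].round(3),"gap",s["finger_gap"],"F",np.round(s["force"],1))
th=np.linspace(0,2*np.pi,60); circ=np.c_[np.cos(th),np.sin(th)]
def crop(n,x0,y0,w,h):
    k=400/w; t=cv2.resize(d[n]["img"][y0:y0+h,x0:x0+w,::-1],(400,300),interpolation=cv2.INTER_CUBIC)
    def pl(P,col): cv2.polylines(t,[np.round((proj(d[n],P)-[x0,y0]+.5)*k-.5).astype(int)],True,col,1)
    for r,z in((.046,.15),(.007,.195)): pl(np.c_[STEM+r*circ,np.full(60,z)],(0,255,0))
    if n!="wrist":
        C=np.linalg.inv(d[n]["extrinsics"])[:3,3]; g=np.r_[STEM,.29]; v=C-g; v/=np.linalg.norm(v)
        e=np.linalg.svd(v[None])[2][1:]; pl(g+.055*circ@e,(0,255,0))
    for q,z in((RING,.005),(PL,.039)): pl(np.c_[q,np.full(len(q),z)]@Rc.T+c,(0,0,255))
    for i in range(0,w,20): cv2.putText(t,str(x0+i),(int(i*k),8),0,.3,(255,0,0))
    for i in range(0,h,15): cv2.putText(t,str(y0+i),(0,int(i*k)+4),0,.3,(255,0,0))
    return t
im=np.vstack([np.hstack([crop("top",280,140,100,75),crop("scene",180,125,120,90)]),np.hstack([crop("wrist",0,0,560,420),crop("scene",140,100,240,180)])])
cv2.imwrite(f"pics/l{sys.argv[1]}.png",im)
E
python3 look.py 2
```

```text
5.3 collar by tcp [ 0.577  -0.0422  0.1826] z-axis [-0.     0.004  1.   ] gap 0.011242786330139486 F [ 0.1 -0.6 -0.7]
```

View pics/l2.png

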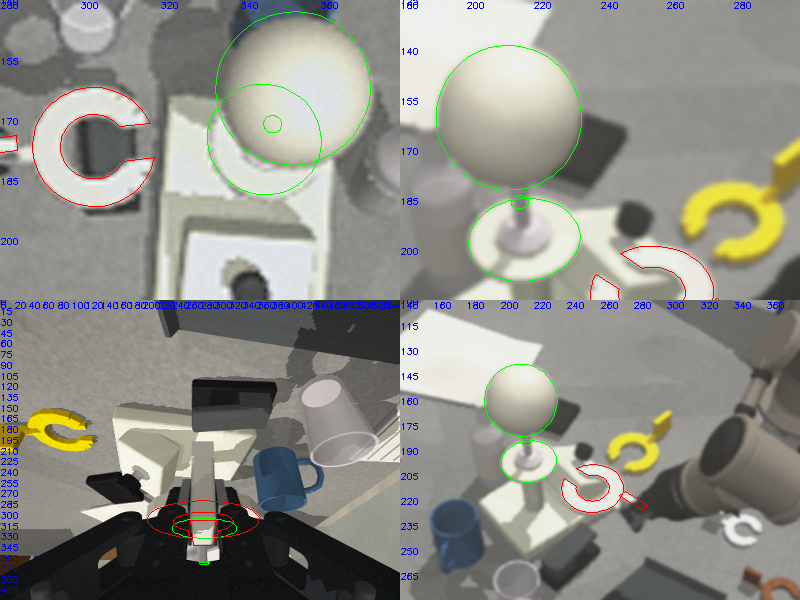

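The carried collar matches its projected outline in the top view (red, 33 to 155). The lamp's ledge and globe match the green outlines within about 1 px. Next is the sideways slide onto the stem.

```bash
python3 - <<'E'
from plan import *
go(*at(.0,.030),"onstem"); go(*at(.0,.0),"home")
E
```

```text
onstem turn [0.029 0.003 0.013] shift [ 0.408 -4.654  0.09 ] | target [ 0.5839 -0.1122  0.1954]
home turn [0.029 0.003 0.013] shift [ 0.408 -4.654 -0.91 ] | target [ 0.5839 -0.1122  0.1654]
```

Call:
jog_arm([
  [[0.03,0,0,0.09,-1,0.09,0],[0.03,0,0,0.15,-1.7,0.09,0],[0.03,0,0,0.21,-2.4,0.09,0],[0.03,0,0,0.27,-3.1,0.09,0],[0.03,0,0,0.33,-3.7,0.09,0],[0.03,0,0,0.37,-4.2,0.09,0],[0.03,0,0,0.41,-4.65,0.09,0],[0.03,0,0,0.41,-4.65,0.09,0],[0.03,0,0,0.41,-4.65,0.09,0]],
])

```text
time: 6.2
tcp_pos: [0.5837, -0.112, 0.1953]
eef_rot: [[-0.059, 0.997, 0.05], [0.764, 0.077, -0.641], [-0.643, -0.0, -0.766]]
force: [0.5, 0.4, -0.1]
finger_gap: 0.0115
grasp_force: 58.8
```

```bash
python3 look.py 3; python3 - <<'E'
from plan import *
go(*at(.0,.0),"home")
E
```

```text
6.35 collar by tcp [ 0.5893 -0.1809  0.1848] z-axis [ 0. -0.  1.] gap 0.011291796495556158 F [-0.8  0.3 -1.5]
home turn [-0.001 -0.001  0.002] shift [ 0.002 -0.031 -0.994] | target [ 0.5839 -0.1122  0.1654]
```

View pics/l3.png

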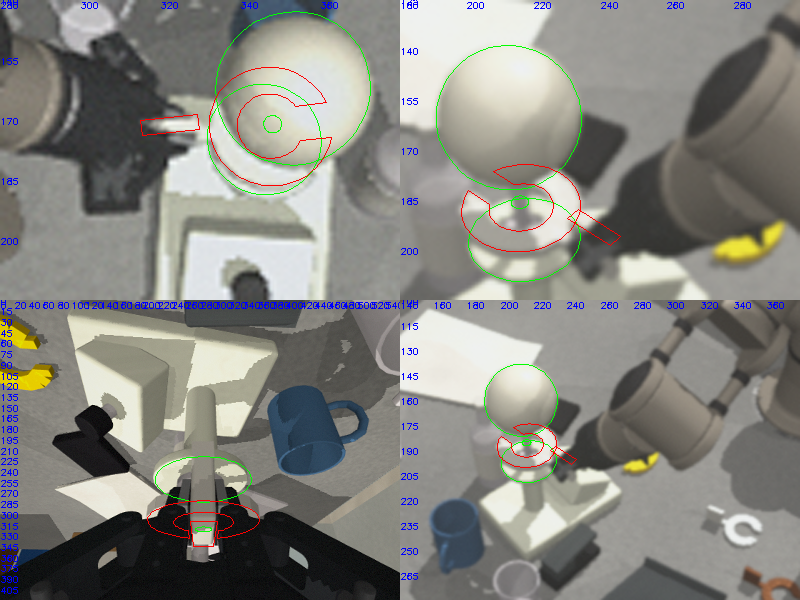

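The collar is round the stem and no forces show. Lowering slowly.

Call:
jog_arm([
  [[0,0,0,0,-0.03,-0.2,0],[0,0,0,0,-0.03,-0.4,0],[0,0,0,0,-0.03,-0.55,0],[0,0,0,0,-0.03,-0.65,0],[0,0,0,0,-0.03,-0.75,0],[0,0,0,0,-0.03,-0.75,0]],
])

```text
time: 6.95
tcp_pos: [0.5835, -0.113, 0.1723]
eef_rot: [[-0.06, 0.997, 0.049], [0.764, 0.078, -0.641], [-0.643, -0.001, -0.766]]
force: [-0.1, 0.4, -1.5]
finger_gap: 0.0116
grasp_force: 58.8
```

Call:
jog_arm([
  [[0,0,0,0,0,-0.07,0],[0,0,0,0,0,-0.14,0],[0,0,0,0,0,-0.19,0],[0,0,0,0,0,-0.22,0],[0,0,0,0,0,-0.22,0]],
])

```text
time: 7.45
tcp_pos: [0.5837, -0.113, 0.1661]
eef_rot: [[-0.06, 0.997, 0.05], [0.764, 0.078, -0.641], [-0.643, -0.0, -0.766]]
force: [-1.5, -0.4, -1.0]
finger_gap: 0.0114
grasp_force: 58.8
```

Call:
jog_arm([
  [[0,0,0,0,0,-0.03,0],[0,0,0,0,0,-0.05,0],[0,0,0,0,0,-0.05,0]],
])

```text
time: 7.75
tcp_pos: [0.5837, -0.113, 0.1647]
eef_rot: [[-0.06, 0.997, 0.05], [0.764, 0.078, -0.641], [-0.643, -0.0, -0.766]]
force: [0.2, -0.3, -0.7]
finger_gap: 0.0118
grasp_force: 59.0
```

Call:
jog_arm([
  [[0,0,0,0,0,-0.03,0],[0,0,0,0,0,-0.06,0],[0,0,0,0,0,-0.06,0]],
])

```text
time: 8.05
tcp_pos: [0.5839, -0.113, 0.1644]
eef_rot: [[-0.059, 0.997, 0.051], [0.763, 0.078, -0.642], [-0.644, 0.001, -0.765]]
force: [-3.5, 3.3, 7.3]
finger_gap: 0.0114
grasp_force: 60.2
```

It touched down with 7 N at the seat height. Releasing and backing out along the lean.

Call:
jog_arm([
  [[0,0,0,0,0,0.02,36],[0,0,0,0,0,0.02,36],[0,0,0,0,0,0.02,36],[0,0,0,0,0,0.02,36],[0,0,0,-0.02,0.3,0.36,36],[0,0,0,-0.07,0.9,1.07,36],[0,0,0,-0.12,1.6,1.9,36],[0,0,0,-0.2,2.6,3.1,36],[0,0,0,-0.27,3.4,4.1,36],[0,0,0,-0.27,3.4,4.1,36],[0,0,0,-0.27,3.4,4.1,36],[0,0,0,-0.27,3.4,4.1,36]],
])

```text
time: 9.25
tcp_pos: [0.5751, -0.0112, 0.2849]
eef_rot: [[-0.061, 0.997, 0.048], [0.764, 0.078, -0.641], [-0.643, -0.002, -0.766]]
force: [0.4, -0.3, -0.3]
finger_gap: 0.036
grasp_force: 0.0
```

```bash
python3 - <<'E'
from plan import *
d={n:grab_frame(n) for n in("scene","top")}; pickle.dump(d,open("k.pkl","wb"))
def crop(n,x0,y0,w,h):
    k=400/w; t=cv2.resize(d[n]["img"][y0:y0+h,x0:x0+w,::-1],(400,300),interpolation=cv2.INTER_CUBIC)
    for i in range(0,w,10): cv2.putText(t,str(x0+i),(int(i*k),8),0,.3,(255,0,0))
    for i in range(0,h,10): cv2.putText(t,str(y0+i),(0,int(i*k)+4),0,.3,(255,0,0))
    def pl(P,col): cv2.polylines(t,[np.round((proj(d[n],P)-[x0,y0]+.5)*k-.5).astype(int)],True,col,1)
    Rc=collarR(PHI,0); c=np.r_[STEM,.155]
    for q,z in((RING,.005),(PL,.039)): pl(np.c_[q,np.full(len(q),z)]@Rc.T+c,(0,0,255))
    yaw=-.0779;Rl=R.from_euler("z",yaw).as_matrix(); kp=Rl@[-.1158,0,.0884]+[*STEM,0]; ax=Rl@[-.5,0,.866]; e=np.linalg.svd(ax[None])[2][1:]
    th=np.linspace(0,2*np.pi,40); C=np.c_[np.cos(th),np.sin(th)]@e*.016
    pl(kp+C+.011*ax,(0,255,0)); pl(kp+C-.011*ax,(0,255,0)); 
    return t
cv2.imwrite("pics/k.png",np.vstack([np.hstack([crop("top",305,140,80,60),crop("top",320,185,48,36)]),np.hstack([crop("scene",180,150,100,75),crop("scene",230,170,48,36)])]))
E
```

```text
(no output)
```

View pics/k.png

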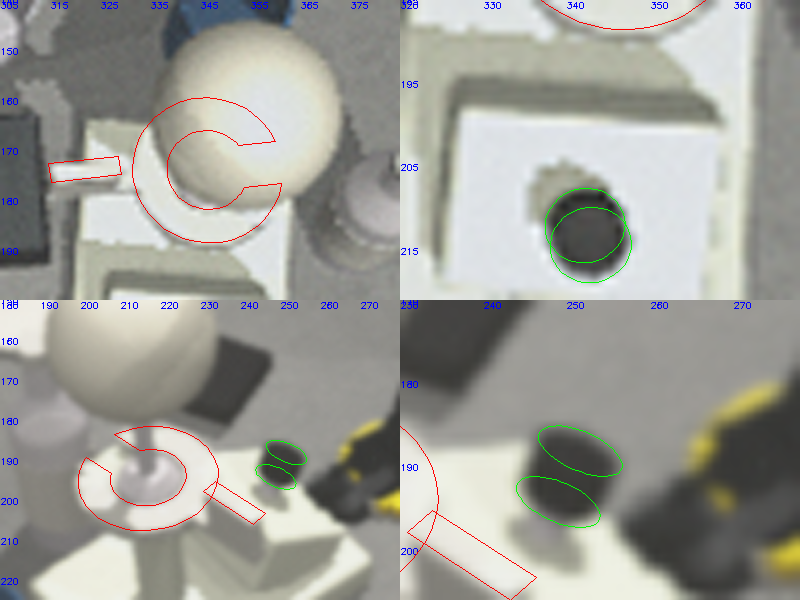

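The collar is home: the red outline at seat height coincides with it in the top and scene views. The knob outline agrees within 1 px, with its head at top (342,212) and scene (250,190). Now the knob.

```bash
cat >> plan.py <<'E'
RL=R.from_euler("z",-.0779).as_matrix(); KP=RL@[-.1158,0,.0884]+[*STEM,0]; AX=RL@[-.5,0,.866]
RK=np.c_[RL@[.866,0,.5],RL@[0,-1,0],-AX]
def knob(out): return KP+AX*(out-.019),RK
E
python3 - <<'E'
from plan import *
print(KP,AX,status.sense()["q"]); go(*knob(.09),"preknob"); go(*knob(.003),"grip")
E
```

```text
[ 0.47395118 -0.1727883   0.0884    ] [-0.49848366  0.03891062  0.866     ] [ 0.19632232  0.47933725  1.36486468 -0.69936782  1.43922755  0.26498749]
preknob turn [  6.914  -6.946 -10.639] shift [-4.552 -5.277 -4.493] | target [ 0.4386 -0.17    0.1499]
grip turn [  6.914  -6.946 -10.639] shift [-3.106 -5.39  -7.004] | target [ 0.4819 -0.1734  0.0745]
```

Call:
jog_arm([
  [[0,0,0,-1.5,0,0.5,56],[0,0,0,-3,0,0.5,56],[0.49,-0.5,-0.76,-4.5,-0.2,0.5,56],[0.99,-0.99,-1.52,-5,-0.5,0.5,56],[1.48,-1.49,-2.28,-5,-0.8,0.5,56],[1.98,-1.98,-3.04,-5,-1.1,0.5,56],[2.47,-2.48,-3.8,-5,-1.4,0.5,56],[2.96,-2.98,-4.56,-5,-1.7,0.5,56],[3.46,-3.47,-5.32,-5,-2,0.5,56],[3.95,-3.97,-6.08,-5,-2.4,0.5,56],[4.44,-4.47,-6.84,-5,-2.8,0.5,56],[4.94,-4.96,-7.6,-5,-3.3,0.4,56],[5.43,-5.46,-8.36,-5,-3.8,0.2,56],[5.93,-5.95,-9.12,-5,-4.3,0,56],[6.42,-6.45,-9.88,-4.9,-4.8,-1,56],[6.91,-6.95,-10.64,-4.7,-5.28,-2.5,56],[6.91,-6.95,-10.64,-4.55,-5.28,-3.8,56],[6.91,-6.95,-10.64,-4.55,-5.28,-4.5,56],[6.91,-6.95,-10.64,-4.55,-5.28,-4.5,56],[6.91,-6.95,-10.64,-4.55,-5.28,-4.5,56]],
])

```text
time: 11.35
tcp_pos: [0.439, -0.1697, 0.1509]
eef_rot: [[0.864, -0.081, 0.498], [-0.07, -0.997, -0.042], [0.499, 0.001, -0.866]]
force: [-0.0, 0.4, 0.4]
finger_gap: 0.0562
grasp_force: 0.0
```

```bash
python3 - <<'E'
from plan import *
go(*knob(.003),"grip"); s=status.sense(); print(s["time"],s["force"])
f=grab_frame("wrist"); im=f["img"][:,:,::-1].copy(); e=RK[:,:2].T; th=np.linspace(0,2*np.pi,40); C=np.c_[np.cos(th),np.sin(th)]@e*.016
for o in(.011,-.011): cv2.polylines(im,[np.round(proj(f,KP+C+o*AX)).astype(int)],True,(0,255,0),1)
cv2.imwrite("pics/w5.png",im)
E
```

```text
grip turn [ 0.01  -0.005  0.025] shift [ 1.431 -0.124 -2.546] | target [ 0.4819 -0.1734  0.0745]
11.35 [-0.00135906  0.42760072  0.40311898]
```

View pics/w5.png

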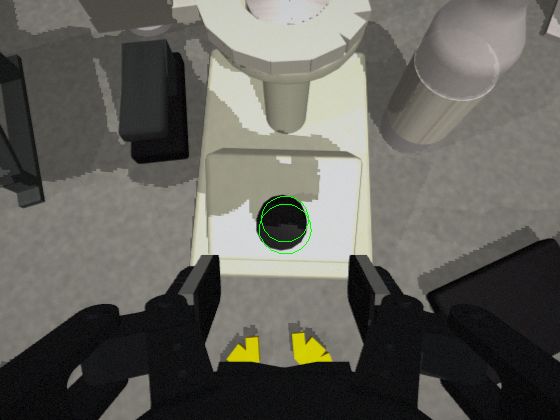

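The knob is at (282,222) against a predicted (284,225), so it's about 1.5 mm off. I'll correct slightly, descend and grip.

Call:
jog_arm([
  [[0,0,0,0.7,-0.04,-1.2,56],[0,0,0,1.2,-0.07,-2.1,56],[0,0,0,1.45,-0.08,-2.5,56],[0,0,0,1.45,-0.08,-2.5,56],[0,0,0,1.45,-0.08,-2.5,0],[0,0,0,1.45,-0.08,-2.5,0],[0,0,0,1.45,-0.08,-2.5,0],[0,0,0,1.45,-0.08,-2.5,0],[0,0,0,1.45,-0.08,-2.5,0],[0,0,0,1.45,-0.08,-2.5,0]],
], force=60)

```text
time: 12.4
tcp_pos: [0.483, -0.1718, 0.0778]
eef_rot: [[0.862, -0.08, 0.501], [-0.068, -0.997, -0.043], [0.503, 0.003, -0.864]]
force: [-3.2, 2.0, 7.8]
finger_gap: 0.0303
grasp_force: 59.0
```

Gripped with a gap of 30 mm. Pulling along the axis.

Call:
jog_arm([
  [[0,0,0,-0.05,0,0.09,0],[0,0,0,-0.1,0.01,0.17,0],[0,0,0,-0.15,0.01,0.26,0],[0,0,0,-0.2,0.02,0.35,0],[0,0,0,-0.24,0.02,0.42,0],[0,0,0,-0.26,0.02,0.45,0],[0,0,0,-0.26,0.02,0.45,0],[0,0,0,-0.26,0.02,0.45,0]],
])

```text
time: 13.2
tcp_pos: [0.4756, -0.171, 0.0904]
eef_rot: [[0.862, -0.08, 0.5], [-0.068, -0.997, -0.042], [0.502, 0.002, -0.865]]
force: [9.3, 3.0, -5.0]
finger_gap: 0.0304
grasp_force: 59.9
```

The pull force is 8.9 N along the axis after 14.6 mm, which is the spring fully out. Releasing and retreating.

Call:
jog_arm([
  [[0,0,0,0,0,0,0],[0,0,0,0,0,0,56],[0,0,0,0,0,0,56],[0,0,0,0,0,0,56],[0,0,0,0,0,0,56],[0,0,0,0,0,0,56],[0,0,0,-0.6,0.04,1,56],[0,0,0,-1.2,0.08,2.1,56],[0,0,0,-2,0.15,3.5,56],[0,0,0,-3,0.2,5,56],[0,0,0,-3,0.2,5,56],[0,0,0,-3,0.2,5,56],[0,0,0,-3,0.2,5,56],[0,0,0,-3,0.2,5,56]],
])

```text
time: 14.6
tcp_pos: [0.3848, -0.1646, 0.2377]
eef_rot: [[0.864, -0.08, 0.496], [-0.07, -0.997, -0.04], [0.498, -0.0, -0.867]]
force: [-0.7, -0.5, -0.1]
finger_gap: 0.0561
grasp_force: 0.0
```

```bash
python3 - <<'E'
from plan import *
d={n:grab_frame(n) for n in("scene","top")}
o=pickle.load(open("k.pkl","rb"))
def c(D,n,x,y): return cv2.resize(D[n]["img"][y:y+75,x:x+100,::-1],(400,300),interpolation=cv2.INTER_CUBIC)
cv2.imwrite("pics/end.png",np.vstack([np.hstack([c(D,"top",305,145),c(D,"scene",185,145)]) for D in(o,d)]))
s=status.sense();print(s["time"],s["tcp_pos"],s["force"])
E
```

```text
14.7 [ 0.38486698 -0.16469511  0.23794863] [ 0.39224788 -0.56398087 -0.90983098]
```

View pics/end.png

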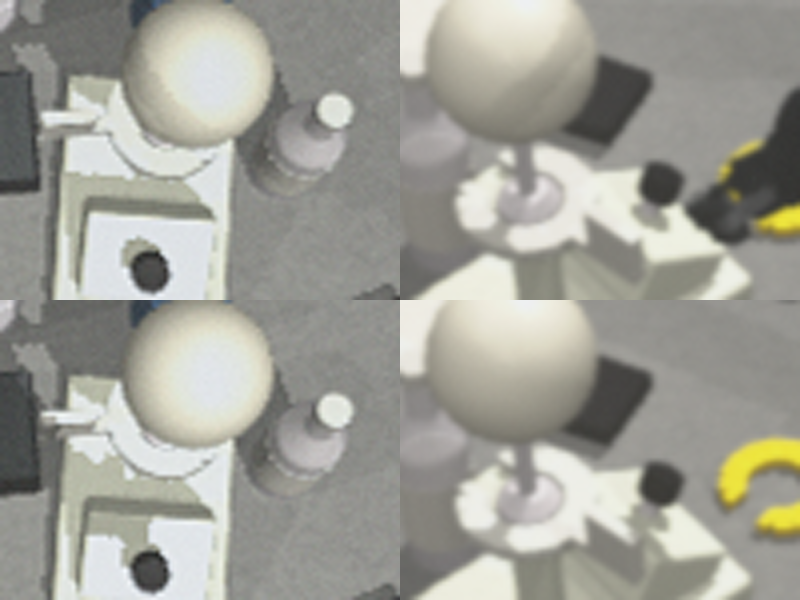

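The knob is back in the same place as before (top crop (150,571), scene crop (660,484)). The collar is seated and the neighbours haven't moved. Handing in.

```bash
python3 -c "
from plant import job
print(job.job_done())"
```

```text
the job is handed in; nothing more can be done
None
```

The white collar is seated on the lamp's ledge and let go, the knob was pulled fully out (14.6 mm, about 9 N) and sprang back, and the job is handed in; the hand-in returned no verdict.

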